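Release the sensor tray of a calibration unit with a pin tool

ROBOT

A 6-joint arm with a two-finger parallel gripper is mounted at the origin on the work surface. World frame = base frame: x ahead of the robot, y to its left, z up, the work surface at z = 0. Lengths are in m, angles in rad, forces in N, time in s.
With the tool pointing down it reaches from about 0.275 to 0.85 m from the base axis. Payload 19 kg.
Tool frame: the origin (TCP) lies on the centre line of the jaws, within the pads' length; the fingertips stand 22 mm ahead of it and the grasp point (between the pads) lies 3 mm ahead of it; z points along the fingers, y is the line along which they close (so a half turn about z gives the same grasp; the last joint's range is limited). The gripper opens to 85 mm and grips with 20 to 120 N. Pads are 22 mm wide; open, the fingers measure 114 mm over their backs; the gripper's body (76 mm by 85 mm) begins 54 mm behind the grasp point. The pads swing forward as they close: fully open they stand 13 mm farther back than shut.
Start: joints at [1.088, 0.15, 1.437, -0, 1.554, -0.134], TCP at [0.197, 0.54, 0.253] pointing down, gripper open.
Joint ranges: [-2.8, 2.8], [-0.68, 2.1], [0.12, 2.68], [-1.39, 4.53], [0.16, 2.79], [-2.81, 2.81]. Speed limits (rad/s): [1.89, 1.89, 2.22, 3.01, 3.01, 3.01].

INTERFACE

Orientations are given as [roll, pitch, yaw] about the fixed x, y, z axes, in that order (R = Rz(yaw) Ry(pitch) Rx(roll)).
In Python, from plant import robot gives the robot as it stands. The module is installed in compiled form; this text tells all that it offers.
- The arm moves only by the tool step_arm, never from a script. Its argument "moves" is a list of rows, each an object with "travel": the shift along the tool's x, y, z in units of 25 mm (1.0 is 25 mm), a list of three; "yaw": the turn about the tool's z in units of 8 degrees (1.0 is 8 degrees). A call has exactly 8 rows; each row shifts and turns the commanded pose from where the row before left it, along the tool's axes as they then stand; what a row does not reach is not made up. A row lasts 1/10 s, in which the tool goes at most 50 mm and 8.59 degrees, less where a joint would pass 70% of its speed; a pose out of reach is approached as far as the arm can. A call is refused whole if a number of a shift passes 1 or a number of a turn 1, either way. A call with a gripper value outside its range is refused whole. "fingers" is the opening in per cent of the stroke, from 0 (shut) to 100 (fully open), set as the call begins (left out, the last holds). The fingers move at their own pace and stop on an object; "grip_force" is the grip in N (left out, the last holds). Time passes only in rows, so rows that do not move let the fingers close, or fill a call up. It gives the time, the measured TCP pose, the force, the opening and the grip force at its end, in the units of the state.
- robot.get_obs(): the state, without advancing time (a new reading comes with each control period).
- robot.snapshot(name): name is "side" or "top" or "wrist"; returns a dict with "color" (420x560x3 uint8, blue, green, red), "range_z" (420x560 float32, m along the optical axis (not along the pixel's ray), 0 where there is no reading), "mtx" (3x3 intrinsics, pixels), "k1" (the pictures are not rectified: a ray, as slopes to the right and down, at radius r is drawn at 1 + k1 r^2 times it, then the intrinsics apply), "rvec" (rotation vector, rad) and "tvec" (3), from world to camera coordinates, as OpenCV has them. Camera axes: x right, y down, z forward; pixel columns grow to the right and rows downward; lengths in m; the calibration is good to about 2 mm. A picture is of the moment at which its call begins.
- robot.hand_in(): hands the job in; it is judged then, once.
The state is a dict: "clock": time; "joints": joint angles; "qd": joint speeds; "tau": joint torques, N m; "position": TCP position; "tool_rot": TCP orientation; "wrist_force": force on the tool from outside, world axes, zero at the start; "moment": the same for the moment, N m; "gripper_width": opening from 0.0 (shut) to 1.0 (fully open); "grip_force": force on a finger pad.
Only numpy, scipy, OpenCV 4.12 (cv2) and the standard library are available. Lean on these libraries where they do the work, as an engineer would, in place of code of your own. Each camera call takes 0.05 s, during which the arm holds its last target. There are 200 camera calls.

TASK

Take the pin tool from its stand, push its thin rod down through the small hole near the middle of a long edge of the steel calibration unit's top and press the hidden spring latch home on its stop with 8 N or more for half a second, but never over 20 N. Draw the rod out again, so that the sensor tray slides fully out by itself, and put the pin tool back upright in its stand, right down on its collar, and leave the breath testers and the jar where they are.

Things in the scene. Friction and masses are not known exactly. Their poses are not given: they have to be found in the camera images.
- unit: Steel calibration unit, fixed, a closed box 180 x 130 mm, 95 mm high, tray in its -x side. Origin: centre of its underside; z up. On its flat top, clear of the hole, a black display 6 mm high (x -76 to -14, y -45 to 5 mm) and a nipple 14 mm high at x 62, y -40 mm. Never load it with over 20 N.
- access_hole (a point): Centre of the round access hole, 8.5 mm wide, at the upper face of the unit's 4 mm top sheet (x 20, y 45 mm in the unit's frame); z up. Hidden below is a spring latch's flat head, 18 mm square, 15 to 43 mm below the mouth (adjustment unknown). It yields at 2.5 to 4 N plus 0.25 N per mm, frees the tray after about 8.5 mm, meets a hard stop at 10 mm (5 to 6.5 N) and springs back.
- tray (a joint): How far the grey sensor tray (black front 70 x 35 mm) is out of the unit's -x side, in m: 0 shut, 0.045 fully out. Held by the latch. Once freed it creeps 7 mm out and waits there while the latch is down; when the rod is withdrawn the latch springs back and a damped spring drives the tray right out in about 2 s.
- tray_front (a point): Middle of the upper edge of the tray's black front, 50 mm above the bench; it moves with the tray along the unit's -x.
- pin_center (a point): Middle of the upright pin tool's black grip, 16 x 16 mm, 56 mm long; x, y square to its flats, z up along the tool. Below the grip a steel collar 28 mm wide, 6 mm thick, then a steel rod 5 mm thick with a rounded end, 75 mm long. Collar's underside 34 mm, rod's end 109 mm below this point. Mass 0.07 to 0.12 kg.
- pin_tip (a point): End of the pin tool's rod, 109 mm below the middle of its grip.
- stand_hole (a point): Centre of the mouth of the hole (14 mm wide, 79 mm deep, 2 mm chamfer) in the top of the pin tool's stand, a fixed white plastic block 60 x 60 mm, 82 mm high. With the tool home its collar lies on this top and the middle of its grip is 34 mm above this point.
- tester_a: Grey handheld breath tester lying flat, 140 x 70 x 34 mm, white mouthpiece 30 mm long at its +x end; origin at the centre of its underside. A bystander.
- tester_b: Another breath tester like tester_a. A bystander.
- jar: Glass jar with a steel cap, 72 mm in diameter and 100 mm high, origin at the centre of its underside. A bystander.

How it is judged:
By the outcome, as a careful person would: the job done as asked, in the order asked, and still so for the second after the job is handed in, with the robot touching nothing.
It also fails if it takes over 61 s, if anything falls off the work surface, if the arm or the gripper's body presses on something with over 40 N, if the wrist force passes 120 N, or if a joint passes its speed limit or range.

## Working session

There is one attempt and no reset: what is moved stays moved. The work goes in short steps, Python scripts to look and compute and a tool call to move; the robot and the scene stay as the last step left them, time stands still between calls to the robot, and variables do not carry over. Pictures are saved under pics/ and viewed, at most 10 in all, crops included, and the job is handed in when it is done.

Besides the shell and the picture viewer there is one more tool, called after "Request:" as name([rows], argument=value, ...), one row to a line, values as JSON. step_arm: Moves the arm, as the interface text tells. Its arguments: {"type":"object","properties":{"moves":{"type":"array"},"fingers":{"type":"number"},"grip_force":{"type":"number"}},"required":["moves"]}

```bash
mkdir -p pics
cat > h.py <<'E'
import numpy as np, cv2
from plant import robot
def snap(n,f):
    s=robot.snapshot(n); cv2.imwrite(f"pics/{f}.png",s["color"]); np.savez(f"pics/{f}.npz",**s); return s
def load(f): return dict(np.load(f"pics/{f}.npz"))
def cloud(s):
    h,w=s["range_z"].shape; K=s["mtx"]; k=float(s["k1"])
    u,v=np.meshgrid(np.arange(w),np.arange(h))
    p=cv2.undistortPoints(np.stack([u,v],-1).reshape(-1,1,2).astype(float),K,np.array([k,0,0,0.])).reshape(h,w,2)
    z=s["range_z"][...,None]; c=np.concatenate([p*z,z],-1)
    R=cv2.Rodrigues(s["rvec"])[0]
    return (c-s["tvec"].reshape(3))@R, p
def onplane(s,u,v,z):
    p=cv2.undistortPoints(np.array([[[u,v]]],float),s["mtx"],np.array([float(s["k1"]),0,0,0.])).reshape(2)
    R=cv2.Rodrigues(s["rvec"])[0]; d=np.array([*p,1])@R; o=-s["tvec"].reshape(3)@R
    return o+d*(z-o[2])/d[2]
E
python3 - <<'E'
from h import *
a=snap("top","t0");b=snap("side","s0")
cv2.imwrite("pics/t0s0.png",cv2.resize(np.vstack([a["color"],b["color"]]),(400,600)))
print(robot.get_obs())
for s in(a,b):
    R=cv2.Rodrigues(s["rvec"])[0];print(-s["tvec"].reshape(3)@R,R[2],s["mtx"][0,0],s["k1"])
E
```

```text
{'clock': 0.1, 'joints': array([ 1.08794949e+00,  1.50943225e-01,  1.43791770e+00, -9.20548341e-06,
        1.55379825e+00, -1.33984815e-01]), 'qd': array([ 8.60192781e-04, -2.38064131e-03, -1.97507964e-03,  1.67417437e-03,
        1.16294103e-03, -3.41078055e-05]), 'tau': array([ 5.44889364e-03, -7.14377117e+01, -5.71797323e+01, -2.17018223e-04,
        7.04986553e-03,  8.53775555e-05]), 'position': array([0.19647905, 0.54019566, 0.25275623]), 'tool_rot': array([-3.14053446e+00, -1.33349364e-04,  2.79273072e+00]), 'wrist_force': array([-0.02425226, -0.37694051, -0.00711388]), 'moment': array([-0.02106628, -0.04323415,  0.04151297]), 'grip_force': 0.0, 'gripper_width': 1.0007190527846705}
[0.36014389 0.06042507 1.31686263] [ 0.20098673 -0.01577316 -0.97946697] 480.5931754497904 -0.10137493870551059
[ 0.25025996 -0.95628729  0.86455742] [ 0.26283667  0.76679839 -0.58560833] 507.12971083787363 0.021299999077205485
```

View pics/t0.png

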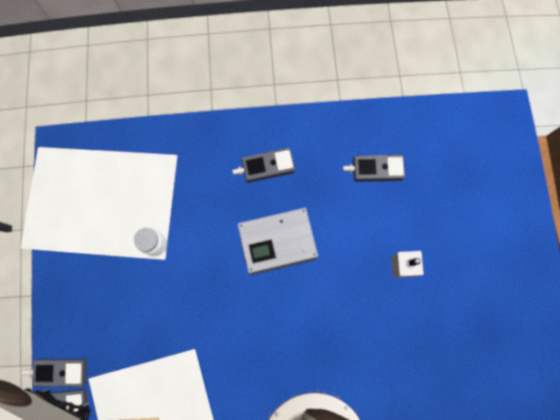

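View pics/s0.png

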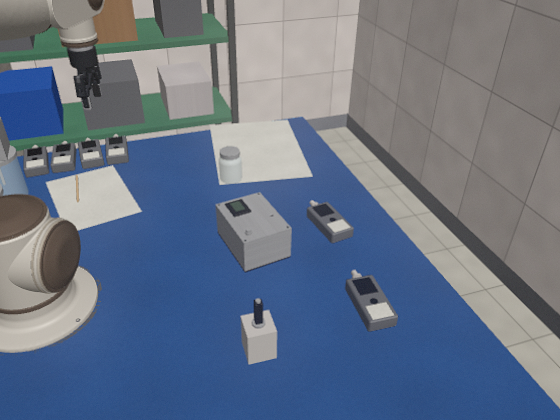

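The top view shows the unit at about (278,240) with its hole at (281,221). The stand with the pin is at (408,264), and the testers and jar are well clear. The side view agrees: stand (258,335), pin grip (258,311).

Run:
```python
from h import *
for f in("t0","s0"):
    s=load(f);P,_=cloud(s)
    if f=="t0": print("hole",onplane(s,281,221,.095))
    for nm,c,r,zr in(("unit",(0.43,0.08),.14,(.088,.100)),("stand",(.37,-.21),.07,(.076,.087)),("grip",(.37,-.21),.07,(.1,.16))):
        if f=="t0": 
            c=onplane(s,*{"unit":(278,240),"stand":(405,264),"grip":(410,263)}[nm],.09)[:2]; 
            C=globals().setdefault("C",{}); C[nm]=c
        c=C[nm]
        m=(np.hypot(P[...,0]-c[0],P[...,1]-c[1])<r)&(P[...,2]>zr[0])&(P[...,2]<zr[1])&(s["range_z"]>0)
        q=P[m]; 
        if len(q)<5: print(f,nm,len(q));continue
        rect=cv2.minAreaRect(q[:,:2].astype(np.float32)*1000)
        print(f,nm,len(q),rect,np.median(q[:,2]),q[:,2].max(),q.mean(0))
s=load("t0");cv2.imwrite("pics/c0.png",np.hstack([cv2.resize(s["color"][200:280,225:325],(400,320),interpolation=2),cv2.resize(s["color"][234:298,368:448],(400,320),interpolation=2)]))
```

```text
hole [0.58226842 0.03577244 0.095     ]
t0 unit 3054 ((534.5928955078125, 49.02815246582031), (130.77777099609375, 180.47344970703125), 8.722415924072266) 0.09527552293798597 0.09999226998768089 [0.53639711 0.04575057 0.09521393]
t0 stand 399 ((448.1207275390625, -288.7868957519531), (60.646419525146484, 60.85564422607422), 87.42410278320312) 0.08291516782287271 0.08687903958296826 [ 0.44654473 -0.28648118  0.08276617]
t0 grip 72 ((447.2862854003906, -286.357666015625), (16.299938201904297, 15.050475120544434), 81.27869415283203) 0.1433678141700367 0.15258176895362904 [ 0.44694881 -0.28436069  0.13537699]
s0 unit 2079 ((537.048828125, 49.889007568359375), (133.3526153564453, 188.5430908203125), 8.593724250793457) 0.09414233420349967 0.09998595708906083 [0.53723637 0.03888969 0.09416258]
s0 stand 615 ((447.9143981933594, -287.51165771484375), (63.14160919189453, 62.89760208129883), 88.05583190917969) 0.08117302277842738 0.08686761097918405 [ 0.44570723 -0.29307389  0.08121223]
s0 grip 192 ((448.4395446777344, -289.0101318359375), (17.095285415649414, 16.7410831451416), 84.59371185302734) 0.1276579607701082 0.1494072850581535 [ 0.44703256 -0.29264959  0.12688925]
```

View pics/c0.png

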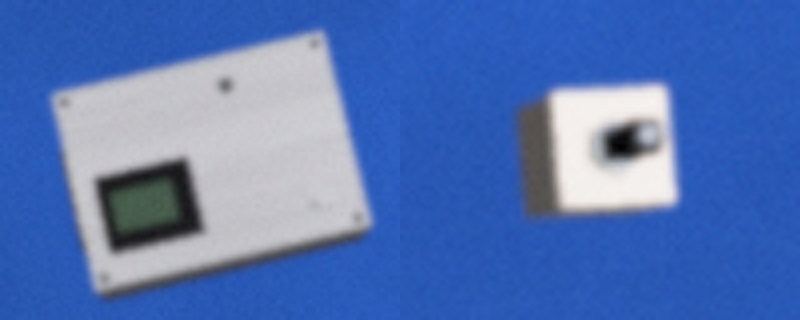

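Request:
step_arm([
  {"travel":[0,0,0],"yaw":1},
  {"travel":[0,0,0],"yaw":1},
  {"travel":[0,0,0],"yaw":1},
  {"travel":[0,0,0],"yaw":1},
  {"travel":[0,0,0],"yaw":1},
  {"travel":[0,0,0],"yaw":1},
  {"travel":[0,0,0],"yaw":1},
  {"travel":[0,0,0],"yaw":1},
], fingers=60)

```text
clock: 0.9
position: [0.1964, 0.5403, 0.2529]
tool_rot: [-3.141, 0.001, 1.67]
wrist_force: [0.3, 0.2, 0.1]
gripper_width: 0.597
grip_force: 0.0
```

Request:
step_arm([
  {"travel":[0,0,0],"yaw":1},
  {"travel":[-1,0.4,0],"yaw":0.3},
  {"travel":[-1,0.4,0],"yaw":0},
  {"travel":[-1,0.4,0],"yaw":0},
  {"travel":[-1,0.4,0],"yaw":0},
  {"travel":[-1,0.4,0],"yaw":0},
  {"travel":[-1,0.4,0],"yaw":0},
  {"travel":[-1,0.4,0],"yaw":0},
])

```text
clock: 1.7
position: [0.254, 0.3598, 0.253]
tool_rot: [-3.141, 0.0, 1.495]
wrist_force: [0.0, -1.0, 0.5]
gripper_width: 0.599
grip_force: 0.0
```

Request:
step_arm([
  {"travel":[-1,0.4,0],"yaw":0},
  {"travel":[-1,0.4,0],"yaw":0},
  {"travel":[-1,0.4,0],"yaw":0},
  {"travel":[-1,0.4,0],"yaw":0},
  {"travel":[-1,0.4,0],"yaw":0},
  {"travel":[-1,0.4,0],"yaw":0},
  {"travel":[-1,0.4,0],"yaw":0},
  {"travel":[-1,0.4,0],"yaw":0},
])

```text
clock: 2.5
position: [0.3185, 0.1543, 0.2532]
tool_rot: [-3.142, 0.0, 1.494]
wrist_force: [0.7, -1.2, -0.1]
gripper_width: 0.599
grip_force: 0.0
```

Request:
step_arm([
  {"travel":[-1,0.4,0],"yaw":0},
  {"travel":[-1,0.4,0],"yaw":0},
  {"travel":[-1,0.4,0],"yaw":0},
  {"travel":[-1,0.4,0],"yaw":0},
  {"travel":[-1,0.4,0],"yaw":0},
  {"travel":[-1,0.4,0],"yaw":0},
  {"travel":[-1,0.4,0],"yaw":0},
  {"travel":[-1,0.4,0],"yaw":0},
])

```text
clock: 3.3
position: [0.383, -0.0513, 0.2532]
tool_rot: [-3.141, 0.0, 1.494]
wrist_force: [0.6, 0.2, -0.2]
gripper_width: 0.598
grip_force: 0.0
```

Request:
step_arm([
  {"travel":[-1,0.4,0],"yaw":0},
  {"travel":[-1,0.4,0],"yaw":0},
  {"travel":[-1,0.4,0],"yaw":0},
  {"travel":[-1,0.4,0],"yaw":0},
  {"travel":[-1,0.3,0],"yaw":0},
  {"travel":[-1,0.2,0],"yaw":0},
  {"travel":[-1,0,0],"yaw":0},
  {"travel":[-1,0,0],"yaw":0},
])

```text
clock: 4.1
position: [0.4198, -0.2546, 0.253]
tool_rot: [-3.141, -0.0, 1.494]
wrist_force: [0.3, 0.2, 0.7]
gripper_width: 0.601
grip_force: 0.0
```

Run:
```python
from h import *
s=snap("wrist","w1");o=robot.get_obs();print(o["position"],o["tool_rot"])
R=cv2.Rodrigues(s["rvec"])[0];print(-s["tvec"].reshape(3)@R,R[2],s["mtx"][0,0],s["k1"])
P,_=cloud(s)
for zr in((.076,.087),(.138,.149),(.085,.138)):
    m=(P[...,2]>zr[0])&(P[...,2]<zr[1])&(s["range_z"]>0)&(np.hypot(P[...,0]-.448,P[...,1]+.288)<.06)
    q=P[m]; 
    if len(q)>5: print(len(q),cv2.minAreaRect(q[:,:2].astype(np.float32)*1000),np.median(q[:,2]))
```

```text
[ 0.41949455 -0.25741615  0.2527129 ] [-3.14054581e+00  7.65139745e-04  1.49314584e+00]
[ 0.42510566 -0.18863021  0.37367161] [-0.01962355 -0.25873378 -0.96574932] 336.18765447480394 0.02116627650801712
3061 ((447.8340759277344, -286.2828674316406), (60.545379638671875, 59.878379821777344), 88.35565948486328) 0.08222894410511931
490 ((447.8294372558594, -285.9302062988281), (16.3192138671875, 15.959352493286133), 86.15815734863281) 0.14421660994253052
732 ((446.9295349121094, -283.3618469238281), (27.293251037597656, 21.37374496459961), 16.985668182373047) 0.09924517858126636
```

View pics/w1.png

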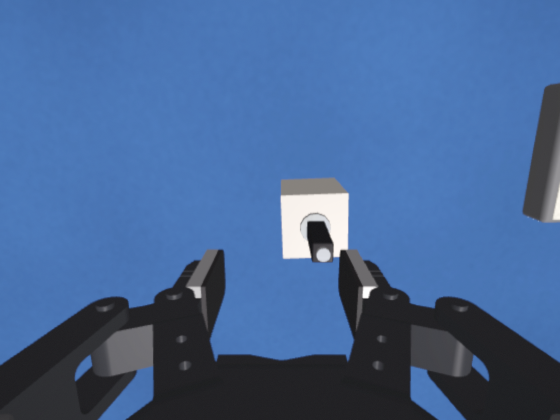

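Request:
step_arm([
  {"travel":[-0.6,0.6,0],"yaw":-0.05},
  {"travel":[-0.46,0.62,0],"yaw":0},
  {"travel":[0,0,1],"yaw":0},
  {"travel":[0,0,1],"yaw":0},
  {"travel":[0,0,1],"yaw":0},
  {"travel":[0,0,0.5],"yaw":0},
  {"travel":[0,0,0],"yaw":0},
  {"travel":[0,0,0],"yaw":0},
])

```text
clock: 4.95
position: [0.4487, -0.2825, 0.1667]
tool_rot: [3.141, 0.001, 1.501]
wrist_force: [0.6, 1.1, 0.5]
gripper_width: 0.603
grip_force: 0.0
```

Run:
```python
from h import *
s=snap("wrist","w2");o=robot.get_obs();print(o["position"],o["tool_rot"])
P,_=cloud(s)
for zr in((.076,.087),(.138,.149)):
    m=(P[...,2]>zr[0])&(P[...,2]<zr[1])&(s["range_z"]>0)&(np.hypot(P[...,0]-.448,P[...,1]+.288)<(.06 if zr[0]<.1 else .015))
    q=P[m]; 
    if len(q)>5: print(len(q),cv2.minAreaRect(q[:,:2].astype(np.float32)*1000),np.median(q[:,2]))
```

```text
[ 0.44886216 -0.28259813  0.16708892] [3.14042032e+00 1.01483785e-03 1.50126552e+00]
6278 ((447.7677307128906, -286.4075927734375), (60.65625, 59.8639030456543), 87.82041931152344) 0.0821884185385312
1154 ((447.933349609375, -285.7337951660156), (16.889266967773438, 15.663752555847168), 86.224365234375) 0.14434694377108948
```

View pics/w2.png

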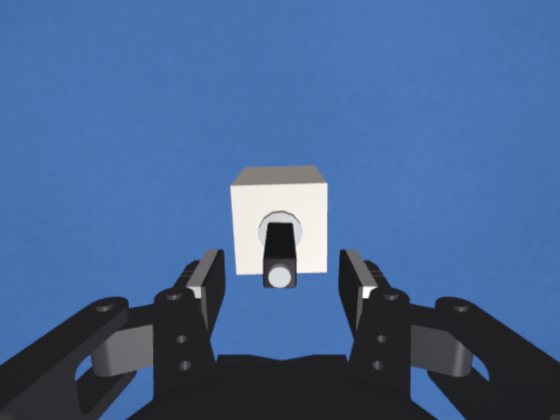

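The grip is centred between the fingers (top at (280,277)). I'll descend and grip it.

Request:
step_arm([
  {"travel":[-0.14,-0.04,0.5],"yaw":0},
  {"travel":[0,0,0.7],"yaw":0},
  {"travel":[0,0,0.7],"yaw":0},
  {"travel":[0,0,0],"yaw":0},
  {"travel":[0,0,0],"yaw":0},
  {"travel":[0,0,0],"yaw":0},
  {"travel":[0,0,0],"yaw":0},
  {"travel":[0,0,0],"yaw":0},
])

```text
clock: 5.8
position: [0.4474, -0.2859, 0.1189]
tool_rot: [3.141, 0.001, 1.501]
wrist_force: [-0.5, -0.2, 0.3]
gripper_width: 0.604
grip_force: 0.0
```

Request:
step_arm([
  {"travel":[0,0,0],"yaw":0},
  {"travel":[0,0,0],"yaw":0},
  {"travel":[0,0,0],"yaw":0},
  {"travel":[0,0,0],"yaw":0},
  {"travel":[0,0,0],"yaw":0},
  {"travel":[0,0,0],"yaw":0},
  {"travel":[0,0,0],"yaw":0},
  {"travel":[0,0,0],"yaw":0},
], fingers=0, grip_force=60)

```text
clock: 6.6
position: [0.4473, -0.2858, 0.1185]
tool_rot: [3.141, 0.0, 1.501]
wrist_force: [-0.5, 1.4, 6.3]
gripper_width: 0.179
grip_force: 58.9
```

Request:
step_arm([
  {"travel":[0,0,-0.4],"yaw":0},
  {"travel":[0,0,-0.7],"yaw":0},
  {"travel":[0,0,-0.8],"yaw":0},
  {"travel":[0,0,-0.8],"yaw":0},
  {"travel":[0,0,-0.8],"yaw":0},
  {"travel":[0,0,-0.8],"yaw":0},
  {"travel":[0,0,-0.7],"yaw":0},
  {"travel":[0,0,-0.2],"yaw":0},
])

```text
clock: 7.4
position: [0.4476, -0.2859, 0.2505]
tool_rot: [3.14, 0.002, 1.501]
wrist_force: [0.6, 0.3, -1.0]
gripper_width: 0.179
grip_force: 58.5
```

Request:
step_arm([
  {"travel":[0.4,0.2,0],"yaw":0},
  {"travel":[0.8,0.3,0],"yaw":0},
  {"travel":[0.9,0.3,0],"yaw":0},
  {"travel":[0.9,0.3,0],"yaw":0},
  {"travel":[0.9,0.3,0],"yaw":0},
  {"travel":[0.9,0.3,0],"yaw":0},
  {"travel":[0.9,0.3,0],"yaw":0},
  {"travel":[0.9,0.3,0],"yaw":0},
])

```text
clock: 8.2
position: [0.5162, -0.1233, 0.2471]
tool_rot: [-3.14, -0.001, 1.501]
wrist_force: [0.8, 1.4, -1.2]
gripper_width: 0.182
grip_force: 58.5
```

Request:
step_arm([
  {"travel":[0.9,0.3,0],"yaw":0},
  {"travel":[0.9,0.3,0],"yaw":0},
  {"travel":[0.9,0.3,0],"yaw":0},
  {"travel":[0.9,0.4,0],"yaw":0},
  {"travel":[0.9,0.4,0],"yaw":0},
  {"travel":[0.7,0.3,0],"yaw":0},
  {"travel":[0.4,0.17,0],"yaw":0},
  {"travel":[0,0,0],"yaw":0},
])

```text
clock: 9.0
position: [0.5799, 0.0121, 0.2473]
tool_rot: [-3.14, -0.0, 1.503]
wrist_force: [-0.4, 0.3, -0.9]
gripper_width: 0.179
grip_force: 58.5
```

Run:
```python
from h import *
s=snap("wrist","w3");o=robot.get_obs();print(o["position"],o["tool_rot"],o["wrist_force"])
```

```text
[0.57969165 0.01124717 0.24756393] [-3.14037281e+00  1.65339604e-04  1.50227856e+00] [-0.70890798 -0.77270601 -1.24956539]
```

View pics/w3.png

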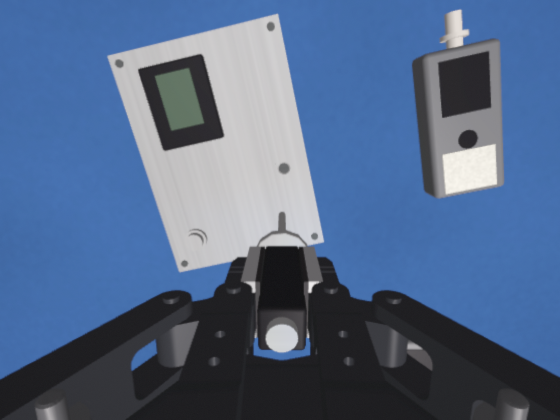

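The wrist view shows the hole at about (284,168), the rod's end at about (282,213), and the tester to the right, well clear.

```bash
cat >> h.py <<'E'
def holetip(s,pos,hw):
    g=s["color"].astype(int).sum(2)/3; P,_=cloud(s); h0,w0=hw
    b=g[h0-14:h0+15,w0-14:w0+15]; w=np.clip(150-b,0,None); yy,xx=np.mgrid[h0-14:h0+15,w0-14:w0+15]
    u,v=(xx*w).sum()/w.sum(),(yy*w).sum()/w.sum(); print("hole px",u,v,onplane(s,u,v,.095))
    m=(np.hypot(P[...,0]-pos[0],P[...,1]-pos[1])<.012)&(P[...,2]>.105)&(P[...,2]<pos[2]-.043)&(s["range_z"]>0)
    for z in np.unique(np.round(P[m][:,2],2)):
        q=P[m][abs(P[m][:,2]-z)<.005]; print("rod z",z,len(q),q.mean(0))
    vs,us=np.where(m); 
    if len(vs): print("rod px",us.min(),us.max(),vs.min(),[ (v,us[vs==v].mean()) for v in np.unique(vs)[:12]])
E
python3 - <<'E'
from h import *
s=load("w3");holetip(s,[.5797,.0112,.2476],(168,284))
np.set_printoptions(linewidth=200);print(s["color"].mean(2)[204:230:2,268:298].astype(int))
E
```

```text
hole px 283.50026936752505 167.9162805732141 [0.58350972 0.03857555 0.095     ]
rod z 0.14 19 [0.58042984 0.01344945 0.14151069]
rod z 0.15 34 [0.58028642 0.01330793 0.15048113]
rod z 0.16 35 [0.58036356 0.0133758  0.16043822]
rod z 0.17 37 [0.58026931 0.01344946 0.17003631]
rod z 0.18 12 [0.58002318 0.01378848 0.17661221]
rod px 278 285 212 [(np.int64(212), np.float64(281.5)), (np.int64(213), np.float64(281.5)), (np.int64(214), np.float64(281.5)), (np.int64(215), np.float64(282.0)), (np.int64(216), np.float64(282.0)), (np.int64(217), np.float64(282.0)), (np.int64(218), np.float64(281.5)), (np.int64(219), np.float64(281.5)), (np.int64(220), np.float64(281.5)), (np.int64(221), np.float64(281.5)), (np.int64(222), np.float64(281.5)), (np.int64(223), np.float64(281.5))]
[[202 201 200 200 201 202 204 203 202 203 205 205 205 203 202 203 204 204 206 207 205 203 204 206 207 208 207 207 206 206]
 [203 201 201 200 201 202 203 203 203 203 204 205 205 204 202 202 203 204 205 206 205 204 204 205 207 208 208 207 207 207]
 [203 202 201 200 200 201 202 204 203 203 204 204 205 205 203 202 203 204 205
[... 576 characters left out ...]
198 158 106  97  98  99  98 105 147 199 204 205 207 207 206 204 205 207 208 209 209]
 [207 205 205 204 203 202 201 202 202 197 150 104  97  99  98  99 105 146 199 204 205 206 207 207 205 205 206 208 209 209]
 [208 206 206 205 204 203 202 201 201 195 138 101  98  99  98  98 101 137 198 204 205 206 207 207 206 204 206 207 209 210]
 [208 207 206 205 204 203 202 201 201 195 138 101  98  98  98  97  99 128 197 203 205 205 207 208 207 205 205 207 208 210]
 [209 208 207 206 205 204 203 202 201 195 137 101  99  98  98  98  99 129 199 204 205 206 206 207 207 206 205 206 208 209]
 [209 209 207 206 205 204 204 203 202 194 121  97  98  98  98  98  98 128 198 203 204 205 206 207 208 207 205 205 207 208]]
```

Request:
step_arm([
  {"travel":[0.5,0.05,0],"yaw":0},
  {"travel":[0.59,0,0],"yaw":0},
  {"travel":[0,0,0.4],"yaw":0},
  {"travel":[0,0,0.5],"yaw":0},
  {"travel":[0,0,0.3],"yaw":0},
  {"travel":[0,0,0],"yaw":0},
  {"travel":[0,0,0],"yaw":0},
  {"travel":[0,0,0],"yaw":0},
])

```text
clock: 9.85
position: [0.5832, 0.0377, 0.2187]
tool_rot: [3.141, 0.0, 1.501]
wrist_force: [0.3, 0.2, -0.5]
gripper_width: 0.175
grip_force: 58.5
```

Run:
```python
from h import *
s=snap("wrist","w4");o=robot.get_obs();print(o["position"],o["tool_rot"],o["wrist_force"])
a=snap("top","t4");b=snap("side","s4")
def crop(f,u,v,h): return cv2.resize(f["color"][v-h:v+h,u-h:u+h],(390,390),interpolation=2)
def px(s,X): return cv2.projectPoints(np.array([X],float),s["rvec"],s["tvec"],s["mtx"],np.array([float(s["k1"]),0,0,0]))[0].ravel().round().astype(int)
X=[.583,.037,.1]; L=[px(s,X),px(b,X)];print(L)
cv2.imwrite("pics/c4.png",np.hstack([crop(s,*L[0],40),crop(b,*L[1],30)]))
```

```text
[0.58322189 0.03770553 0.21875446] [3.14095139e+00 1.29775129e-04 1.50102051e+00] [ 0.95476521 -1.03373134 -1.07368812]
[array([281, 211]), array([271, 214])]
```

View pics/c4.png

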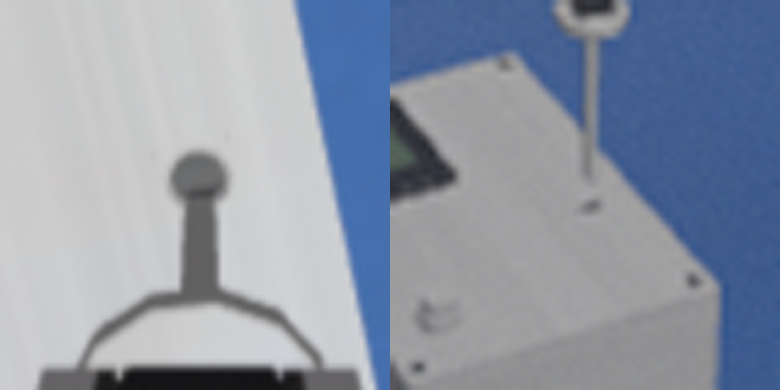

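Run:
```python
from h import *
s=load("w4");b=load("s4")
px=lambda s,X: cv2.projectPoints(np.array([X],float),s["rvec"],s["tvec"],s["mtx"],np.array([float(s["k1"]),0,0,0]))[0].ravel()
g=s["color"].mean(2);np.set_printoptions(linewidth=200)
print(g[200:226,272:292].astype(int))
H=onplane(s,281.8,207.3,.095);print("H",H)
for z in(.104,.107,.110): print(z,px(s,[H[0],H[1],z]))
P,_=cloud(s)
for zr in((.108,.12),(.12,.135),(.135,.15)):
    m=(np.hypot(P[...,0]-.583,P[...,1]-.038)<.012)&(P[...,2]>zr[0])&(P[...,2]<zr[1])
    q=P[m];print(len(q),q.mean(0) if len(q) else "",q[:,2].min() if len(q) else "")
gb=b["color"].mean(2);print(gb[204:220,264:280].astype(int));Hb=onplane(b,271-30+590/6.5-60,214-30+206/6.5,.095);print(Hb,px(b,[Hb[0],Hb[1],.107]))
```

```text
[[202 204 205 205 203 202 203 202 202 201 200 202 202 202 203 202 204 205 205 206]
 [201 203 204 205 203 200 197 191 184 182 181 188 193 197 202 203 204 205 206 207]
 [196 201 204 205 201 194 179 157 144 141 141 152 166 181 196 202 204 205 205 207]
 [195 201 204 203 195 172 141 116 109 109 109 113 127 150 180 196 203 205 205 206]
 [200 201 202 198 181 134 110 105 104 105 106 106 109 121 158 181 202 205 206 206]
 [200 201 200 190 158 115 106 106 106 106 107 108 108 112 133 166 195 204 205 206]
 [200 201 198 183 132 109 108 108 108 108 109 109 109 110 119 154 185 203 205 206]
 [200 200 196 177 121 108 109 108 109 109 108 109 108 108 113 146 183 203 206 206]
 [200 200 197 174 129 110 108 108 107 106 106 105 104 102 109 145 186 203 205 206]
 [200 201 199 176 145 111 106 105  99  96  94  91  89  94 113 149 190 203 205 206]
 [200 201 200 183 157 122 104  93  82  77  75  72  77 103 129 159 195 204 205 206]
 [200 201 201 193 173 146 123  95  83  83  83  84  96 128 154 184 202 205 205 206]
 [200 201 202 201 191 170 146 111  97  98  98  98 114 157 185 202 204 206 206 206]
 [200 201 202 203 201
[... 1806 characters left out ...]
 149 156 161 152 124  96  98 100]
 [157 159 159 161 159 159 153 139 148 158 161 161 147 110  96  98]
 [157 157 159 159 159 160 160 154 152 160 161 159 156 141 112  98]
 [160 157 157 159 159 161 162 164 162 160 161 158 159 157 138 104]
 [158 159 158 157 159 159 164 159 147 152 161 160 160 159 155 133]
 [157 157 158 158 158 158 146 121 112 139 160 160 162 160 162 153]
 [155 156 159 157 158 152 138 127 133 150 160 161 160 159 161 160]
 [159 157 158 156 158 158 161 159 161 162 160 158 160 161 160 158]
 [160 156 157 158 160 158 159 159 160 159 161 160 159 161 162 160]
 [160 158 158 157 159 158 156 157 158 159 158 160 161 160 160 161]]
[0.58375428 0.03417895 0.095     ] [271.79280662 211.89575413]
```

Request:
step_arm([
  {"travel":[0,0,0.2],"yaw":0},
  {"travel":[0,0,0.15],"yaw":0},
  {"travel":[0,0,0.08],"yaw":0},
  {"travel":[0,0,0.04],"yaw":0},
  {"travel":[0,0,0.04],"yaw":0},
  {"travel":[0,0,0.02],"yaw":0},
  {"travel":[0,0,0],"yaw":0},
  {"travel":[0,0,0],"yaw":0},
])

```text
clock: 10.8
position: [0.5831, 0.0379, 0.2051]
tool_rot: [3.142, 0.0, 1.501]
wrist_force: [-0.1, 0.3, -1.1]
gripper_width: 0.177
grip_force: 58.5
```

Request:
step_arm([
  {"travel":[0,0,0.02],"yaw":0},
  {"travel":[0,0,0.02],"yaw":0},
  {"travel":[0,0,0.02],"yaw":0},
  {"travel":[0,0,0.02],"yaw":0},
  {"travel":[0,0,0],"yaw":0},
  {"travel":[0,0,0],"yaw":0},
  {"travel":[0,0,0],"yaw":0},
  {"travel":[0,0,0],"yaw":0},
])

```text
clock: 11.6
position: [0.583, 0.0379, 0.2031]
tool_rot: [-3.142, 0.0, 1.501]
wrist_force: [0.3, -0.1, -0.9]
gripper_width: 0.181
grip_force: 58.5
```

Request:
step_arm([
  {"travel":[0,0,0.1],"yaw":0},
  {"travel":[0,0,0.1],"yaw":0},
  {"travel":[0,0,0.1],"yaw":0},
  {"travel":[0,0,0.1],"yaw":0},
  {"travel":[0,0,0.1],"yaw":0},
  {"travel":[0,0,0.1],"yaw":0},
  {"travel":[0,0,0.1],"yaw":0},
  {"travel":[0,0,0.06],"yaw":0},
])

```text
clock: 12.4
position: [0.583, 0.0379, 0.1837]
tool_rot: [-3.141, 0.0, 1.501]
wrist_force: [-1.3, -0.9, -0.4]
gripper_width: 0.178
grip_force: 58.5
```

Request:
step_arm([
  {"travel":[0,0,0.06],"yaw":0},
  {"travel":[0,0,0.06],"yaw":0},
  {"travel":[0,0,0.06],"yaw":0},
  {"travel":[0,0,0.06],"yaw":0},
  {"travel":[0,0,0.04],"yaw":0},
  {"travel":[0,0,0],"yaw":0},
  {"travel":[0,0,0],"yaw":0},
  {"travel":[0,0,0],"yaw":0},
])

```text
clock: 13.2
position: [0.5831, 0.0379, 0.1772]
tool_rot: [3.141, 0.0, 1.501]
wrist_force: [-0.2, 0.0, 2.9]
gripper_width: 0.179
grip_force: 59.0
```

Request:
step_arm([
  {"travel":[0,0,0.02],"yaw":0},
  {"travel":[0,0,0.02],"yaw":0},
  {"travel":[0,0,0.02],"yaw":0},
  {"travel":[0,0,0.02],"yaw":0},
  {"travel":[0,0,0.02],"yaw":0},
  {"travel":[0,0,0],"yaw":0},
  {"travel":[0,0,0],"yaw":0},
  {"travel":[0,0,0],"yaw":0},
])

```text
clock: 14.0
position: [0.5831, 0.0379, 0.1745]
tool_rot: [-3.142, 0.0, 1.501]
wrist_force: [0.1, 0.0, 3.2]
gripper_width: 0.183
grip_force: 59.0
```

Run:
```python
from h import *
o=[robot.get_obs() for _ in range(3)];print([x["wrist_force"] for x in o],o[0]["position"])
```

```text
[array([0.13229635, 0.04472209, 3.22002915]), array([0.13229635, 0.04472209, 3.22002915]), array([0.13229635, 0.04472209, 3.22002915])] [0.58305486 0.03788551 0.17452889]
```

Request:
step_arm([
  {"travel":[0,0,0.02],"yaw":0},
  {"travel":[0,0,0.02],"yaw":0},
  {"travel":[0,0,0.02],"yaw":0},
  {"travel":[0,0,0.02],"yaw":0},
  {"travel":[0,0,0],"yaw":0},
  {"travel":[0,0,0],"yaw":0},
  {"travel":[0,0,0],"yaw":0},
  {"travel":[0,0,0],"yaw":0},
])

```text
clock: 14.8
position: [0.583, 0.0379, 0.1725]
tool_rot: [-3.142, 0.0, 1.501]
wrist_force: [-0.5, 0.8, 4.9]
gripper_width: 0.181
grip_force: 59.0
```

Request:
step_arm([
  {"travel":[0,0,0.02],"yaw":0},
  {"travel":[0,0,0.02],"yaw":0},
  {"travel":[0,0,0.02],"yaw":0},
  {"travel":[0,0,0],"yaw":0},
  {"travel":[0,0,0],"yaw":0},
  {"travel":[0,0,0],"yaw":0},
  {"travel":[0,0,0],"yaw":0},
  {"travel":[0,0,0],"yaw":0},
])

```text
clock: 15.6
position: [0.5831, 0.0379, 0.171]
tool_rot: [-3.142, 0.0, 1.501]
wrist_force: [-0.7, 0.3, 4.1]
gripper_width: 0.176
grip_force: 59.1
```

Request:
step_arm([
  {"travel":[0,0,0.02],"yaw":0},
  {"travel":[0,0,0.02],"yaw":0},
  {"travel":[0,0,0],"yaw":0},
  {"travel":[0,0,0],"yaw":0},
  {"travel":[0,0,0],"yaw":0},
  {"travel":[0,0,0],"yaw":0},
  {"travel":[0,0,0],"yaw":0},
  {"travel":[0,0,0],"yaw":0},
])

```text
clock: 16.4
position: [0.583, 0.0379, 0.17]
tool_rot: [-3.141, 0.0, 1.501]
wrist_force: [-0.6, -0.4, 3.6]
gripper_width: 0.178
grip_force: 59.0
```

Request:
step_arm([
  {"travel":[0,0,0.02],"yaw":0},
  {"travel":[0,0,0.02],"yaw":0},
  {"travel":[0,0,0],"yaw":0},
  {"travel":[0,0,0],"yaw":0},
  {"travel":[0,0,0],"yaw":0},
  {"travel":[0,0,0],"yaw":0},
  {"travel":[0,0,0],"yaw":0},
  {"travel":[0,0,0],"yaw":0},
])

```text
clock: 17.2
position: [0.5831, 0.0379, 0.1691]
tool_rot: [3.141, 0.0, 1.501]
wrist_force: [0.2, -0.4, 5.3]
gripper_width: 0.183
grip_force: 59.1
```

Request:
step_arm([
  {"travel":[0,0,0.02],"yaw":0},
  {"travel":[0,0,0.02],"yaw":0},
  {"travel":[0,0,0],"yaw":0},
  {"travel":[0,0,0],"yaw":0},
  {"travel":[0,0,0],"yaw":0},
  {"travel":[0,0,0],"yaw":0},
  {"travel":[0,0,0],"yaw":0},
  {"travel":[0,0,0],"yaw":0},
])

```text
clock: 18.0
position: [0.5832, 0.0379, 0.1687]
tool_rot: [3.141, 0.0, 1.501]
wrist_force: [-0.9, -0.2, 12.7]
gripper_width: 0.181
grip_force: 60.2
```

Request:
step_arm([
  {"travel":[0,0,0],"yaw":0},
  {"travel":[0,0,0],"yaw":0},
  {"travel":[0,0,0],"yaw":0},
  {"travel":[0,0,0],"yaw":0},
  {"travel":[0,0,0],"yaw":0},
  {"travel":[0,0,0],"yaw":0},
  {"travel":[0,0,0],"yaw":0},
  {"travel":[0,0,0],"yaw":0},
])

```text
clock: 18.8
position: [0.5832, 0.0379, 0.1687]
tool_rot: [3.141, 0.0, 1.501]
wrist_force: [-1.4, -0.0, 11.6]
gripper_width: 0.177
grip_force: 60.2
```

Run:
```python
from h import *
s=snap("top","t5")
for f in("t0","t5"):
    P,_=cloud(load(f)); u=np.array([.151,-.988]);v=np.array([.988,.151]);d=P[...,:2]-[.5346,.049]
    a=d@u;b=d@v;m=(abs(b)<.03)&(P[...,2]>.03)&(P[...,2]<.06)&(a<-.08)&(a>-.16);print(f,m.sum(),a[m].min() if m.any() else "", P[m].mean(0) if m.any() else "")
```

```text
t0 18 -0.09418995340111183 [0.5188556  0.14104602 0.04922256]
t5 6 -0.1008911196183914 [0.54386152 0.15119625 0.04952129]
```

The tray has crept about 7 mm and the press has been held for over 0.8 s. Next I'll withdraw.

Request:
step_arm([
  {"travel":[0,0,-0.2],"yaw":0},
  {"travel":[0,0,-0.4],"yaw":0},
  {"travel":[0,0,-0.5],"yaw":0},
  {"travel":[0,0,-0.5],"yaw":0},
  {"travel":[0,0,-0.6],"yaw":0},
  {"travel":[0,0,-0.6],"yaw":0},
  {"travel":[0,0,-0.4],"yaw":0},
  {"travel":[0,0,-0.1],"yaw":0},
])

```text
clock: 19.65
position: [0.5834, 0.0379, 0.2522]
tool_rot: [3.14, 0.0, 1.501]
wrist_force: [1.0, -0.1, -0.6]
gripper_width: 0.18
grip_force: 58.4
```

Request:
step_arm([
  {"travel":[-0.4,-0.1,0],"yaw":0},
  {"travel":[-0.9,-0.3,0],"yaw":0},
  {"travel":[-0.9,-0.3,0],"yaw":0},
  {"travel":[-0.9,-0.3,0],"yaw":0},
  {"travel":[-0.9,-0.3,0],"yaw":0},
  {"travel":[-0.9,-0.3,0],"yaw":0},
  {"travel":[-0.9,-0.3,0],"yaw":0},
  {"travel":[-0.9,-0.3,0],"yaw":0},
])

```text
clock: 20.45
position: [0.5155, -0.1267, 0.2498]
tool_rot: [-3.14, -0.0, 1.501]
wrist_force: [-0.1, -0.7, -0.2]
gripper_width: 0.179
grip_force: 58.4
```

Request:
step_arm([
  {"travel":[-0.9,-0.3,0],"yaw":0},
  {"travel":[-0.9,-0.3,0],"yaw":0},
  {"travel":[-0.9,-0.3,0],"yaw":0},
  {"travel":[-0.9,-0.3,0],"yaw":0},
  {"travel":[-0.9,-0.3,0],"yaw":0},
  {"travel":[-0.9,-0.3,0],"yaw":0},
  {"travel":[-0.8,-0.3,0],"yaw":0},
  {"travel":[-0.4,-0.22,0],"yaw":0},
])

```text
clock: 21.25
position: [0.446, -0.2874, 0.2497]
tool_rot: [-3.14, -0.0, 1.5]
wrist_force: [-0.2, 0.2, -0.2]
gripper_width: 0.181
grip_force: 58.4
```

Request:
step_arm([
  {"travel":[0,0,0.4],"yaw":0},
  {"travel":[0,0,0.4],"yaw":0},
  {"travel":[0,0,0.4],"yaw":0},
  {"travel":[0,0,0.2],"yaw":0},
  {"travel":[0,0,0],"yaw":0},
  {"travel":[0,0,0],"yaw":0},
  {"travel":[0,0,0],"yaw":0},
  {"travel":[0,0,0],"yaw":0},
])

```text
clock: 22.05
position: [0.4474, -0.286, 0.216]
tool_rot: [3.141, 0.001, 1.501]
wrist_force: [-0.2, -0.6, -0.6]
gripper_width: 0.179
grip_force: 58.5
```

Run:
```python
from h import *
s=snap("top","t6");w=snap("wrist","w6")
P,_=cloud(s); u=np.array([.151,-.988]);v=np.array([.988,.151]);d=P[...,:2]-[.5346,.049]
a=d@u;b=d@v;m=(abs(b)<.03)&(P[...,2]>.03)&(P[...,2]<.06)&(a<-.08)&(a>-.16);print(m.sum(),a[m].min())
o=robot.get_obs();print(o["position"],o["tool_rot"],o["wrist_force"])
cv2.imwrite("pics/c6.png",np.hstack([cv2.resize(w["color"][150:270,200:360],(400,300)),cv2.resize(s["color"][190:290,210:343],(400,300))]))
```

```text
226 -0.13895170317625802
[ 0.44729306 -0.28598651  0.21583533] [3.14130209e+00 3.45497261e-04 1.50126253e+00] [-0.19326889 -0.10835538 -0.24749992]
```

View pics/c6.png

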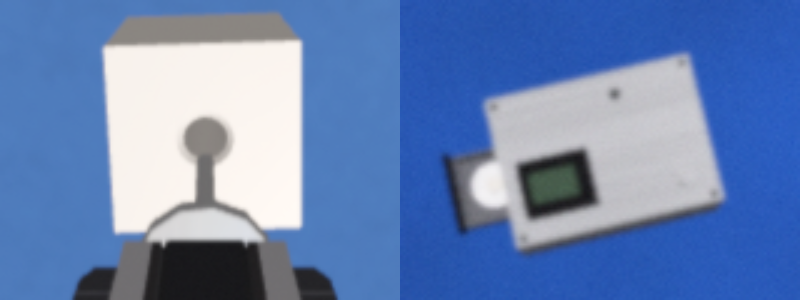

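The tray is fully out in the top view (front edge at (455,195) in the crop). The rod hangs over the stand's hole at (205,140), so I'll insert it.

Request:
step_arm([
  {"travel":[0,0,0.3],"yaw":0},
  {"travel":[0,0,0.3],"yaw":0},
  {"travel":[0,0,0.2],"yaw":0},
  {"travel":[0,0,0.2],"yaw":0},
  {"travel":[0,0,0.2],"yaw":0},
  {"travel":[0,0,0.1],"yaw":0},
  {"travel":[0,0,0],"yaw":0},
  {"travel":[0,0,0],"yaw":0},
])

```text
clock: 22.95
position: [0.4473, -0.286, 0.1833]
tool_rot: [3.141, 0.0, 1.501]
wrist_force: [-0.6, 0.2, -0.8]
gripper_width: 0.177
grip_force: 58.5
```

Request:
step_arm([
  {"travel":[0,0,0.4],"yaw":0},
  {"travel":[0,0,0.5],"yaw":0},
  {"travel":[0,0,0.5],"yaw":0},
  {"travel":[0,0,0.5],"yaw":0},
  {"travel":[0,0,0.4],"yaw":0},
  {"travel":[0,0,0.2],"yaw":0},
  {"travel":[0,0,0],"yaw":0},
  {"travel":[0,0,0],"yaw":0},
])

```text
clock: 23.75
position: [0.4474, -0.2861, 0.1208]
tool_rot: [3.141, 0.0, 1.501]
wrist_force: [0.0, 1.1, -1.4]
gripper_width: 0.179
grip_force: 58.5
```

Request:
step_arm([
  {"travel":[0,0,0.02],"yaw":0},
  {"travel":[0,0,0.02],"yaw":0},
  {"travel":[0,0,0.02],"yaw":0},
  {"travel":[0,0,0.02],"yaw":0},
  {"travel":[0,0,0],"yaw":0},
  {"travel":[0,0,0],"yaw":0},
  {"travel":[0,0,0],"yaw":0},
  {"travel":[0,0,0],"yaw":0},
])

```text
clock: 24.55
position: [0.4472, -0.286, 0.1186]
tool_rot: [-3.142, 0.0, 1.501]
wrist_force: [0.1, 0.8, -0.9]
gripper_width: 0.177
grip_force: 58.5
```

Request:
step_arm([
  {"travel":[0,0,0.02],"yaw":0},
  {"travel":[0,0,0.02],"yaw":0},
  {"travel":[0,0,0],"yaw":0},
  {"travel":[0,0,0],"yaw":0},
  {"travel":[0,0,0],"yaw":0},
  {"travel":[0,0,0],"yaw":0},
  {"travel":[0,0,0],"yaw":0},
  {"travel":[0,0,0],"yaw":0},
])

```text
clock: 25.35
position: [0.4473, -0.286, 0.1185]
tool_rot: [3.141, 0.001, 1.501]
wrist_force: [-4.5, 4.6, 12.7]
gripper_width: 0.178
grip_force: 60.5
```

Request:
step_arm([
  {"travel":[0,0,0],"yaw":0},
  {"travel":[0,0,0],"yaw":0},
  {"travel":[0,0,0],"yaw":0},
  {"travel":[0,0,0],"yaw":0},
  {"travel":[0,0,0],"yaw":0},
  {"travel":[0,0,0],"yaw":0},
  {"travel":[0,0,0],"yaw":0},
  {"travel":[0,0,0],"yaw":0},
], fingers=60)

```text
clock: 26.15
position: [0.4472, -0.286, 0.1176]
tool_rot: [-3.142, 0.0, 1.501]
wrist_force: [0.5, 0.8, -0.7]
gripper_width: 0.601
grip_force: 0.0
```

Request:
step_arm([
  {"travel":[0,0,-0.3],"yaw":0},
  {"travel":[0,0,-0.6],"yaw":0},
  {"travel":[0,0,-0.8],"yaw":0},
  {"travel":[0,0,-0.8],"yaw":0},
  {"travel":[0,0,-0.8],"yaw":0},
  {"travel":[0,0,-0.8],"yaw":0},
  {"travel":[0,0,-0.5],"yaw":0},
  {"travel":[0,0,0],"yaw":0},
])

```text
clock: 26.95
position: [0.4476, -0.2863, 0.2343]
tool_rot: [3.14, 0.002, 1.501]
wrist_force: [-0.3, 0.1, -0.4]
gripper_width: 0.597
grip_force: 0.0
```

Run:
```python
from h import *
s=snap("top","t7");w=snap("wrist","w7");b=snap("side","s7")
P,_=cloud(s); u=np.array([.151,-.988]);v=np.array([.988,.151]);d=P[...,:2]-[.5346,.049]
a=d@u;bb=d@v;m=(abs(bb)<.03)&(P[...,2]>.03)&(P[...,2]<.06)&(a<-.08)&(a>-.16);print(m.sum(),a[m].min())
P,_=cloud(w)
m=(P[...,2]>.138)&(P[...,2]<.155)&(np.hypot(P[...,0]-.448,P[...,1]+.288)<.02);q=P[m];print(cv2.minAreaRect(q[:,:2].astype(np.float32)*1000),np.median(q[:,2]))
o=robot.get_obs();print(o["position"],o["wrist_force"])
cv2.imwrite("pics/c7.png",np.hstack([cv2.resize(w["color"],(400,300)),cv2.resize(b["color"],(400,300))]))
```

```text
224 -0.13879090299615088
((447.7498779296875, -286.4637145996094), (15.993918418884277, 15.25622844696045), 86.22264099121094) 0.1444568060134132
[ 0.44699818 -0.2857754   0.2316364 ] [-0.52824541 -0.67422128  0.22178572]
```

View pics/c7.png

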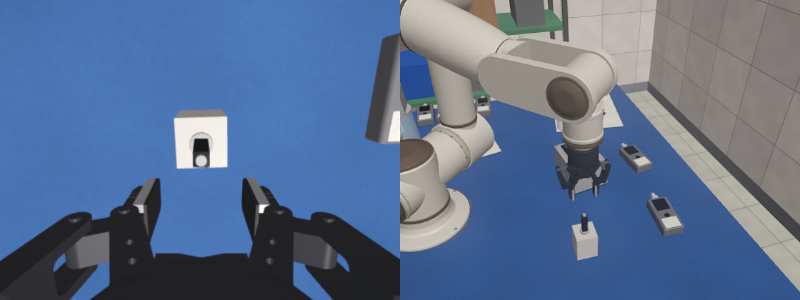

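The pin is upright in its stand (wrist view (201,155)) with its top at the original 0.1444 m. The gripper is clear, the tray is out and the bystanders are in place.

```bash
python3 -c "
from plant import robot
print(robot.hand_in())"
```

```text
the job is handed in; nothing more can be done
None
```

The job is done and handed in at about 27 s. The latch was pressed on its stop at about 13 N (wrist reading, never near 20 N) for over half a second, the tray is fully out, and the pin tool is back on its collar in the stand. The testers and jar were never touched. No verdict came back at hand-in.

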